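# Tip the wipe carton flat and push it home in its holder

### The job

A carton of wipes has been left standing on its end in front of its steel holder. Push it over towards the holder so that it lies flat on the mat with its printed top (the one that faces away from the holder now) upwards, then push it along the mat into the holder until its front end is against the holder's back wall. Only push it, do not lift or carry it, and leave the other things on the bench where they are.

Things in the scene. Friction and masses are not known exactly. Their poses are not given: they have to be found in the camera images.
- carton: white and blue carton of wipes, closed rigid box 95 x 63 x 46 mm (own x, y, z), 0.1 to 0.2 kg, ordinary friction. Origin: centre of its plain underside (95 x 63 mm); own z points from there to the printed top. At the start it stands on a 63 x 46 mm end, own x straight up, own z level and away from the holder. Pushed high on the printed face it tips; flat as wanted, own z is up
- carton_center (a point): centre of the carton, 23 mm above its underside: 30 mm above z = 0 when the carton lies flat on the mat, 55 mm when it stands on end (its top end is then 103 mm above z = 0). Fully home it is at own x = -48 mm, y = 0 of the holder
- holder: three-sided holder of 3 mm steel sheet fixed to the grey mat (whose top is z = 0.0075), open at top and front, no floor. Origin on the mat at the middle of the back wall's inner face; own x points from the mouth to the back wall, z up. Inner width 75 mm (own y). Back wall 30 mm high, side walls 22 mm high and 32 mm long, then flaring outwards at 40 degrees over 15 mm more. Own x points mostly to the robot's left
- holder_mouth (a point): middle of the holder's open mouth, on the mat, at own x = -47 mm of the holder; the mouth is 99 mm wide between the flares. At the start the carton stands roughly square and centred before it, its underside face 103 to 118 mm in front of this point, so once tipped it lies just before the mouth, its front end some 0 to 30 mm short of it
- vial: brown vial with a blue cap, 30 mm across, 66 mm tall, standing; origin at the centre of its foot. On the black worktop (z = 0) before the mat. Leave it alone
- dropper: brown dropper bottle with a black top, 31 mm across, 92 mm tall, on the mat; origin at the centre of its foot. Leave it alone
- weight: brass weight, 30 mm across, 44 mm tall; origin at the centre of its foot. On the black worktop (z = 0) before the mat. Leave it alone
- spool: spool of red film with white flanges lying flat on the mat, 52 mm across, 22 mm high; origin at the centre of its underside. Leave it alone
- timer: white timer lying flat, 62 x 58 x 15 mm; origin at the centre of its underside. Leave it alone
- marker: white marker pen with a blue cap lying, 140 mm long, 13 mm thick; origin under its middle. On the black worktop (z = 0) before the mat. Leave it alone

How it is judged:
On the way, in this order (a step that is already met when the one before it is completed fails the run):
1. the carton has been tipped and lies flat on the mat, printed top up, not yet home (angle between carton's own z axis and vertical below 0.08 rad and height (world z) of carton_center below 0.036 m and x of carton_center in the frame of holder below -0.06 m and linear speed of carton below 0.1 m/s), for 0.1 s.
2. the carton has been pushed home in the holder (x of carton_center in the frame of holder between -0.0565 and -0.04 m and y of carton_center in the frame of holder between -0.012 and 0.012 m and angle between the x axis of carton and the x axis of holder, either way round below 0.15 rad and angle between carton's own z axis and vertical below 0.08 rad), for 0.2 s.
At the end, for the whole second after the job is handed in: the carton lies flat on the mat (within 0.08 rad), printed top up, inside the holder: its front end within 9 mm of the back wall, centred within 12 mm, square within 0.15 rad, at rest; the other loose things have moved less than 20 mm (all of step 2 and height (world z) of carton_center below 0.036 m and linear speed of carton below 0.02 m/s); the robot touches nothing.
It fails at once if the carton is lifted off the mat while it still stands or tips (height (world z) of carton_center above 0.072 m).
It fails at once if the carton is lifted off the mat once it lies flat (angle between carton's own z axis and vertical below 0.2 rad and height (world z) of carton_center above 0.05 m).
It fails at once if the carton is laid on its side or on the printed face (angle between carton's own z axis and vertical above 2 rad or angle between carton's own y axis and vertical below 0.6 rad or angle between carton's own y axis and vertical above 2.54 rad).
It fails at once if a bystander (vial, dropper bottle, weight, film spool, timer, marker) is moved more than 20 mm (distance of any of vial, dropper, weight, spool, timer, marker from where it was at the start of the episode above 0.02 m).
It fails at once if the vial, dropper bottle or weight is tipped (angle between any of vial, dropper, weight's own z axis and vertical above 0.35 rad).
It also fails if it takes over 38 s, if anything falls off the work surface, if the arm or the gripper's body presses on something with over 40 N, if the wrist force passes 120 N, or if a joint passes its speed limit or range.

### The arm

A 7-joint arm with a two-finger parallel gripper is mounted at the origin on a cart in front of the work surface, level with it; the furniture and walls round the work are solid. World frame = base frame: x ahead of the robot, y to its left, z up, the work surface at z = 0. Lengths are in m, angles in rad, forces in N, time in s.
With the tool pointing down it reaches from about 0.425 to 0.975 m from the base axis. Payload 16.7 kg.
Tool frame: the origin (TCP) lies midway between the tips of the shut fingers; the grasp point (between the pads) lies 19 mm behind it; z points along the fingers, y is the direction in which the jaws open and shut (so a half turn about z gives the same grasp; the last joint's range is limited). The gripper opens to 85 mm and grips with 20 to 120 N. Pads are 22 mm wide; open, the fingers measure 114 mm over their backs; the gripper's body (76 mm by 85 mm) begins 54 mm behind the grasp point. The pads swing forward as they close: fully open they stand 13 mm farther back than shut.
Start: joints at [1.194, 0.426, 0.074, 1.606, -0.034, 1.111, -0.067], TCP at [0.152, -0.658, 0.231] pointing down, gripper open.
Joint ranges: [-2.85, 2.85], [-0.5, 2.14], [-1.23, 1.37], [0.21, 2.46], [-1.02, 4.16], [0.16, 2.05], [-2.73, 2.73]. Speed limits (rad/s): [1.89, 1.89, 2.39, 2.39, 3.01, 3.01, 3.01].

### API

Orientations are given as a unit quaternion [w, x, y, z].
In Python, from workcell import robot gives the robot as it stands. The module is installed in compiled form; this text tells all that it offers.
- The arm moves only by the shell command python3 -m crank 'ROWS'. ROWS is JSON, a list that holds one entry, the list of rows, each a list of 7 numbers: the shift along the world's x, y, z in m, then the turn, a rotation vector about the world's x, y, z in degrees, then the opening, from -1 (shut) to 1 (fully open). In form: [[[x, y, z, rx, ry, rz, jaw], ...]]. A call has 1 to 20 rows; each row shifts and turns the commanded pose from where the row before left it; what a row does not reach is not made up. A row lasts 1/12 s, in which the tool goes at most 41.7 mm and 7.16 degrees, less where a joint would pass 70% of its speed; a pose out of reach is approached as far as the arm can. A call is refused whole if a number of a shift passes 0.0417 or a number of a turn 7.16, either way. A call with a gripper value outside its range is refused whole. The fingers move at their own pace and stop on an object; the grip force is fixed at half the most. Time passes only in rows, so rows that do not move let the fingers close. It gives the time, the measured TCP pose, the force and the opening at its end, in the units of the state.
- robot.observe(): the state, without advancing time (a new reading comes with each control period).
- robot.grab_frame(name): name is "side" or "top" or "wrist"; returns a dict with "img" (480x640x3 uint8, blue, green, red), "z_map" (480x640 float32, m along the optical axis (not along the pixel's ray), 0 where there is no reading), "mtx" (3x3 intrinsics, pixels), "R" (3x3) and "t" (3): a world point X has camera coordinates R X + t. Camera axes: x right, y down, z forward; pixel columns grow to the right and rows downward; lengths in m; the calibration is good to about 2 mm. A picture is of the moment at which its call begins.
- robot.sign_off(): hands the job in, once; it reports no verdict.
The state is a dict: "time": time; "joint_positions": joint angles; "joint_velocities": joint speeds; "joint_torque": joint torques, N m; "ee_pos": TCP position; "eef_rot": TCP orientation; "wrist_force": force on the tool from outside, world axes, zero at the start; "torque": the same for the moment, N m; "gripper_width": finger opening in m.
Only numpy, scipy, OpenCV 4.12 (cv2) and the standard library are available. Lean on these libraries where they do the work, as an engineer would, in place of code of your own. Each camera call takes 0.05 s, during which the arm holds its last target.

## Working session

There is one attempt and no reset: what is moved stays moved. The work goes in short steps, Python scripts to look and compute and a shell command to move; the robot and the scene stay as the last step left them, time stands still between calls to the robot, and variables do not carry over. Pictures are saved under pics/ and viewed, and the job is handed in when it is done.

```bash
mkdir -p pics; ls; cat > h.py <<'E'
from workcell import robot
import numpy as np, cv2
def grab(n,tag):
    f=robot.grab_frame(n); cv2.imwrite(f'pics/{tag}.png',f['img']); np.savez(f'{tag}.npz',**f); return f
def world(f):
    z=f['z_map']; K=f['mtx']; v,u=np.mgrid[0:480,0:640]
    c=np.stack([(u-K[0,2])/K[0,0]*z,(v-K[1,2])/K[1,1]*z,z],-1)
    return (c-f['t'])@f['R']
E
python3 - <<'E'
from h import *
print(robot.observe())
for n in ('top','side'):
    f=grab(n,n+'0'); print(n,f['R'],f['t'])
E
```

```text
pics
{'time': 0.0, 'joint_positions': array([ 1.19350492,  0.42673451,  0.07385649,  1.60665051, -0.03413301,
        1.11080574, -0.06711133]), 'joint_velocities': array([ 0.00033952, -0.00019859,  0.00012033, -0.0006027 , -0.00099986,
       -0.00165682, -0.00030126]), 'joint_torque': array([-2.14757543e-03, -9.49818063e+01,  3.75942349e+00, -4.63518083e+01,
        1.90602400e-02,  1.00693942e-02,  5.51500818e-06]), 'ee_pos': array([ 0.15231007, -0.65714536,  0.23058989]), 'eef_rot': array([-6.59857988e-04,  9.93524312e-01,  1.13617748e-01, -1.11876033e-04]), 'wrist_force': array([0.72392026, 0.79392557, 0.514147  ]), 'torque': array([-0.08026057,  0.05944429,  0.00689824]), 'gripper_width': 0.08498289813460566}
top [[-0.01589958 -0.99982412  0.00994611]
 [-0.99791398  0.01524516 -0.06273173]
 [ 0.06256906 -0.01092277 -0.99798086]] [-0.26280747  0.57150592  1.07930998]
side [[ 0.98536991 -0.17041518 -0.00219054]
 [-0.08421798 -0.47570825 -0.8755621 ]
 [ 0.14816702  0.86293704 -0.48310062]] [-0.60690376 -0.01159557  1.15274944]
```

View pics/top0.png

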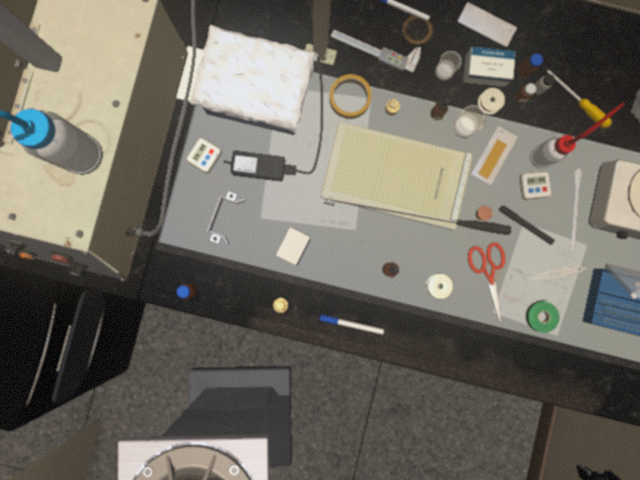

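View pics/side0.png

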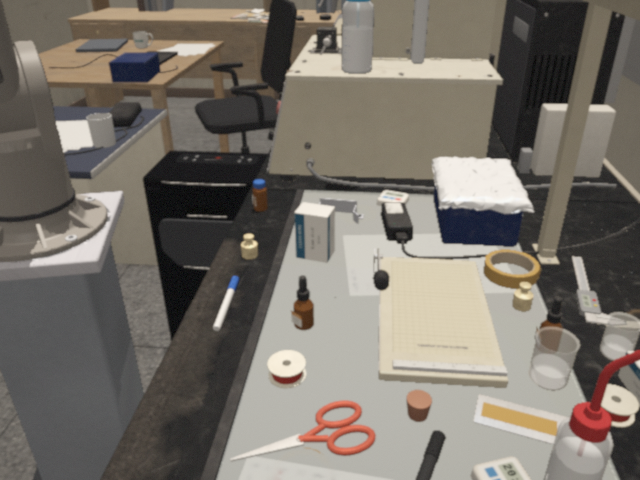

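Top view: carton's top end is at (293,246), the holder at about (225,218), vial (184,291), weight (280,305), dropper (390,269), marker (350,325), charger (258,165). Now I'll measure them.

```bash
python3 - <<'E'
from h import *
f=dict(np.load('top0.npz')); W=world(f)
img=f['img']
cv2.imwrite('pics/topcrop.png',cv2.resize(img[170:330,150:350],None,fx=4,fy=3.75,interpolation=cv2.INTER_CUBIC)[:600,:800])
for n,p in dict(carton=(293,246),mat=(260,240),vial=(184,291),weight=(280,305),drop=(390,269),h1=(232,196),h2=(215,239)).items(): print(n,W[p[1],p[0]].round(4))
m=(W[...,2]>.09)&(W[...,2]<.115); v,u=np.mgrid[0:480,0:640]
m&=(abs(u-293)<30)&(abs(v-246)<30)
P=W[m]; print(m.sum(),P.mean(0)); r=cv2.minAreaRect((P[:,:2]*1000).astype(np.float32)); print(r,cv2.boxPoints(r))
m=(W[...,2]>.018)&(W[...,2]<.06)&(u>195)&(u<255)&(v>180)&(v<250)
for q in zip(u[m],v[m],W[m].round(3)): print(q[0],q[1],*q[2],end=' | ')
E
```

```text
carton [ 0.5544 -0.2253  0.1028]
mat [ 0.5738 -0.1505  0.0077]
vial [ 0.4678 -0.0005  0.0673]
weight [ 0.4347 -0.1944  0.0423]
drop [ 0.5059 -0.4216  0.0741]
h1 [ 0.6703 -0.091   0.0124]
h2 [ 0.5771 -0.0539  0.0131]
715 [ 0.55570258 -0.22394351  0.10203411]
((555.735595703125, -224.02078247070312), (45.47785568237305, 61.59537124633789), 62.58127975463867) [[ 517.9265  -230.02332]
 [ 572.60254 -258.38736]
 [ 593.5447  -218.01825]
 [ 538.86865 -189.6542 ]]
220 195 0.669 -0.069 0.034 | 220 196 0.668 -0.068 0.031 | 221 196 0.667 -0.071 0.033 | 222 196 0.668 -0.072 0.028 | 219 197 0.665 -0.067 0.036 | 220 197 0.665 -0.069 0.036 | 221 197 0.666 -0.07 0.028 | 222 197 0.666 -0.072 0.031 | 223 197 0.666 -0.074 0.027 | 224 197 0.666 -0.076 0.027 | 225 197 0.666 -0.078 0.028 | 219 198 0.663 -0.067 0.035 | 220 198 0.663 -0.069 0.035 | 221 198 0.665 -0.069 0.023 | 223 198 0.665 -0.073 0.023 | 224 198 0.664 -0.076 0.029 | 225 198 0.664 -0.078 0.029 | 226 198 0.664 -0.08 0.027 | 227 198 0.663 -0.083 0.031 | 218 199 0.66 -0.065 0.037 | 219 199 0.66 -0.067 0.038 | 220 199 0.661 -0.069 0.034 | 221 19
[... 4377 characters left out ...]
61 0.028 | 218 234 0.587 -0.063 0.029 | 219 234 0.586 -0.066 0.031 | 220 234 0.586 -0.068 0.031 | 219 235 0.584 -0.065 0.029 | 220 235 0.584 -0.068 0.031 | 221 235 0.584 -0.07 0.029 | 222 235 0.584 -0.072 0.03 | 222 236 0.582 -0.071 0.026 | 223 236 0.582 -0.074 0.028 | 224 236 0.583 -0.074 0.019 | 223 237 0.58 -0.074 0.029 | 224 237 0.58 -0.076 0.027 | 224 238 0.578 -0.075 0.026 | 225 238 0.578 -0.077 0.021 | 224 239 0.575 -0.077 0.032 | 225 239 0.576 -0.078 0.029 | 225 240 0.573 -0.079 0.031 | 226 240 0.574 -0.08 0.027 | 225 241 0.571 -0.078 0.029 | 226 241 0.571 -0.081 0.031 | 226 242 0.569 -0.08 0.026 | 227 242 0.569 -0.082 0.025 | 226 243 0.567 -0.081 0.033 | 227 243 0.567 -0.082 0.025 |
```

```bash
python3 - <<'E'
from h import *
f=dict(np.load('side0.npz')); img=f['img']
cv2.imwrite('pics/sidecrop.png',cv2.resize(img[170:320,200:400],None,fx=4,fy=4,interpolation=cv2.INTER_CUBIC))
E
```

```text
(no output)
```

View pics/topcrop.png

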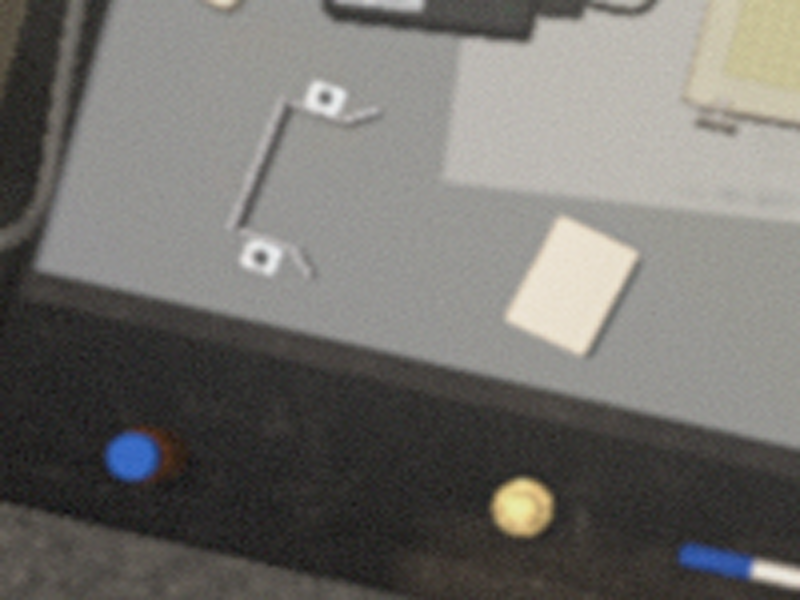

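View pics/sidecrop.png

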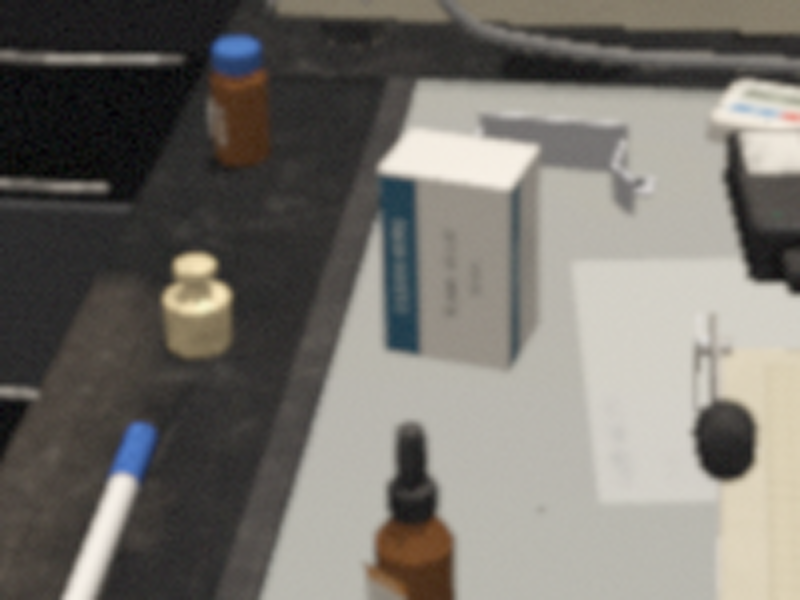

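The back wall and flares give the holder: mouth about (0.614,-0.0995), x axis at about 69.7°. The carton stands at (0.556,-0.224) with its z axis line at 62.6°. I'll use the fingers 30 mm apart as a two-point pusher behind the printed face.

```bash
python3 -m crank '[[[0.027,0.0275,0,0,0,3.5,-0.3],[0.027,0.0275,0,0,0,3.5,-0.3],[0.027,0.0275,0,0,0,3.5,-0.3],[0.027,0.0275,0,0,0,3.5,-0.3],[0.027,0.0275,0,0,0,3.5,-0.3],[0.027,0.0275,0,0,0,3.5,-0.3],[0.027,0.0275,0,0,0,3.5,-0.3],[0.027,0.0275,0,0,0,3.5,-0.3],[0.027,0.0275,0,0,0,3.5,-0.3],[0.027,0.0275,0,0,0,3.5,-0.3],[0.027,0.0275,0,0,0,3.5,-0.3],[0.027,0.0275,0,0,0,3.5,-0.3],[0.027,0.0275,0,0,0,3.5,-0.3],[0.027,0.0275,0,0,0,3.5,-0.3],[0,0,0,0,0,0,-0.3],[0,0,0,0,0,0,-0.3]]]'
python3 - <<'E'
from h import *
from scipy.spatial.transform import Rotation as Ro
o=robot.observe();q=o['eef_rot'];print(o['joint_positions'].round(2)); print(Ro.from_quat(q[[1,2,3,0]]).as_matrix().round(3))
E
```

```text
time: 1.43
ee_pos: [0.5317, -0.2702, 0.2309]
eef_rot: [-0.001, 0.856, 0.517, 0.0]
wrist_force: [-1.4, -0.6, -0.0]
gripper_width: 0.0298
[ 0.61  0.32 -0.31  1.77  0.11  1.07 -0.22]
[[ 0.465  0.885 -0.   ]
 [ 0.885 -0.465  0.001]
 [ 0.001 -0.001 -1.   ]]
```

```bash
python3 -m crank '[[[0,0,-0.03,0,0,0,-0.3],[0,0,-0.03,0,0,0,-0.3],[0,0,-0.03,0,0,0,-0.3],[0,0,-0.03,0,0,0,-0.3],[0,0,-0.028,0,0,0,-0.3],[0,0,0,0,0,0,-0.3],[0,0,0,0,0,0,-0.3]]]'
python3 - <<'E'
from h import *
f=grab('side','side1');cv2.imwrite('pics/side1c.png',cv2.resize(f['img'][120:320,200:400],None,fx=3,fy=3))
f=grab('top','top1');cv2.imwrite('pics/top1c.png',cv2.resize(f['img'][150:330,150:370],None,fx=3,fy=3))
E
```

```text
time: 2.02
ee_pos: [0.5291, -0.273, 0.0826]
eef_rot: [-0.001, 0.857, 0.515, -0.001]
wrist_force: [0.8, 0.1, 0.0]
gripper_width: 0.0301
```

View pics/side1c.png

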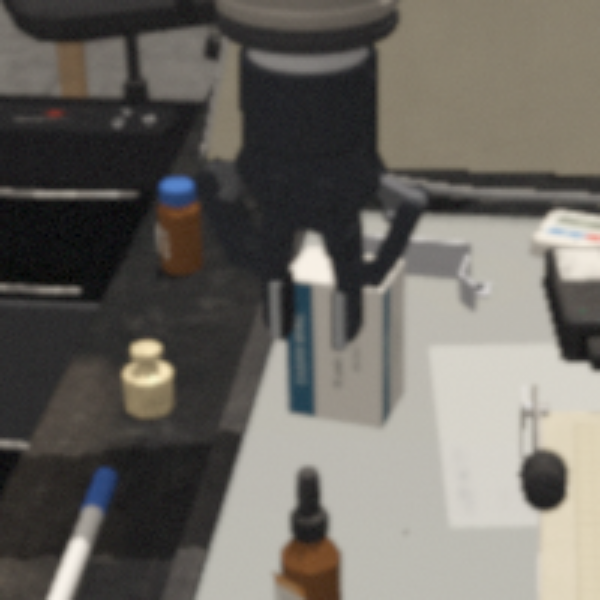

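View pics/top1c.png

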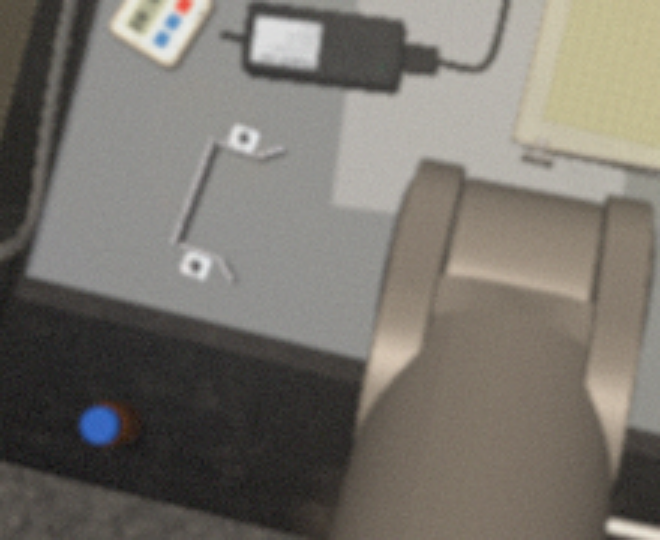

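```bash
python3 - <<'E'
from h import *
f=dict(np.load('side1.npz'))
def pr(p):
    c=f['R']@np.array(p)+f['t']; c=f['mtx']@c; return ((c[:2]/c[2]-[200,120])*3).round(0)
u=np.array([.46,.888,0]);n=np.array([-.888,.46,0]);c=np.array([.5557,-.2239,0])
print('tcp',pr([.5291,-.273,.0826]))
for s in(-1,1):
  for z in(.0075,.103): print(s,z,pr(c-.023*u+s*.0315*n+[0,0,z]))
W=world(f); S=W[225:235,285:320]; 
for y in (215,222,230):
  print([tuple(W[y,x].round(3)) for x in range(286,336,4)])
E
```

```text
tcp [313. 341.]
-1 0.0075 [384. 431.]
-1 0.103 [383. 292.]
1 0.0075 [287. 415.]
1 0.103 [282. 277.]
[(np.float64(0.52), np.float64(-0.037), np.float64(0.001)), (np.float64(0.506), np.float64(-0.272), np.float64(0.12)), (np.float64(0.513), np.float64(-0.269), np.float64(0.118)), (np.float64(0.524), np.float64(-0.232), np.float64(0.098)), (np.float64(0.531), np.float64(-0.233), np.float64(0.098)), (np.float64(0.538), np.float64(-0.236), np.float64(0.099)), (np.float64(0.544), np.float64(-0.241), np.float64(0.101)), (np.float64(0.543), np.float64(-0.297), np.float64(0.129)), (np.float64(0.551), np.float64(-0.292), np.float64(0.126)), (np.float64(0.557), np.float64(-0.294), np.float64(0.127)), (np.float64(0.563), np.float64(-0.302), np.float64(0.13)), (np.float64(0.581), np.float64(-0.237), np.float64(0.096)), (np.float64(0.592), np.float64(-0.219), np.float64(0.086))]
[(np.float64(0.515), np.float64(-0.086), np.float64(0.009)), (np.float64(0.505), np.float64(-0.271), np.float64(0.106)), (np.float64(0.512), np.float64(-0.27), np.float64(0.105)), (np.float64(0.524), np.float64(-0.232), np
[... 627 characters left out ...]
.505), np.float64(-0.27), np.float64(0.09)), (np.float64(0.512), np.float64(-0.271), np.float64(0.09)), (np.float64(0.523), np.float64(-0.231), np.float64(0.068)), (np.float64(0.53), np.float64(-0.233), np.float64(0.068)), (np.float64(0.537), np.float64(-0.24), np.float64(0.071)), (np.float64(0.538), np.float64(-0.286), np.float64(0.096)), (np.float64(0.544), np.float64(-0.288), np.float64(0.096)), (np.float64(0.551), np.float64(-0.291), np.float64(0.097)), (np.float64(0.564), np.float64(-0.252), np.float64(0.075)), (np.float64(0.57), np.float64(-0.256), np.float64(0.077)), (np.float64(0.581), np.float64(-0.238), np.float64(0.066)), (np.float64(0.592), np.float64(-0.218), np.float64(0.054))]
```

```bash
python3 -m crank '[[[0.0028,0.0053,0,0,0,0,-0.3],[0.0028,0.0053,0,0,0,0,-0.3],[0.0028,0.0053,0,0,0,0,-0.3],[0.0023,0.0044,0,0,0,0,-0.3],[0.0023,0.0044,0,0,0,0,-0.3],[0.0023,0.0044,0,0,0,0,-0.3],[0.0023,0.0044,0,0,0,0,-0.3]]]'
python3 - <<'E'
from h import *
f=grab('side','side2');cv2.imwrite('pics/side2c.png',cv2.resize(f['img'][120:320,200:400],None,fx=3,fy=3))
E
```

```text
time: 2.7
ee_pos: [0.5483, -0.2385, 0.0834]
eef_rot: [-0.0, 0.857, 0.515, -0.0]
wrist_force: [0.2, -0.1, 0.1]
gripper_width: 0.0297
```

View pics/side2c.png

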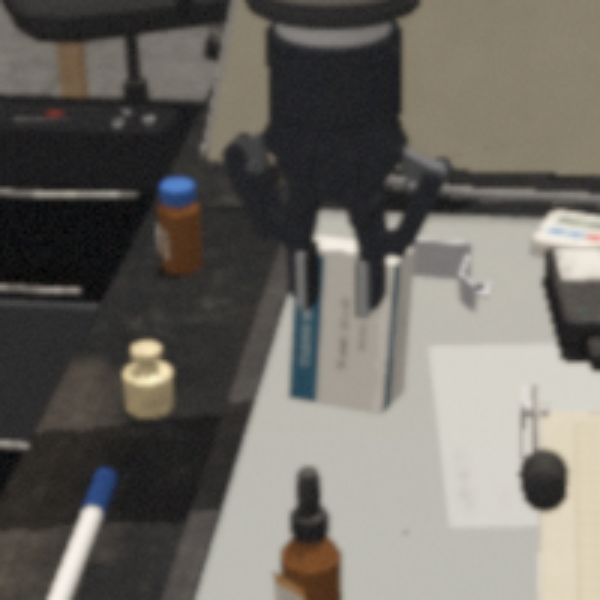

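The carton is tilting, with its near bottom edge raised (about (340,403), before 423) and the fingers even across the face. I'll carry on past the balance point.

```bash
python3 -m crank '[[[0.0019,0.0036,0,0,0,0,-0.3],[0.0019,0.0036,0,0,0,0,-0.3],[0.0019,0.0036,0,0,0,0,-0.3],[0.0019,0.0036,0,0,0,0,-0.3],[0.0019,0.0036,0,0,0,0,-0.3],[0.0019,0.0036,0,0,0,0,-0.3],[0.0019,0.0036,0,0,0,0,-0.3],[0,0,0,0,0,0,-0.3],[0,0,0,0,0,0,-0.3],[0,0,0,0,0,0,-0.3]]]'
python3 - <<'E'
from h import *
f=grab('side','side3');cv2.imwrite('pics/side3c.png',cv2.resize(f['img'][120:320,200:400],None,fx=3,fy=3))
E
```

```text
time: 3.58
ee_pos: [0.5612, -0.214, 0.0833]
eef_rot: [-0.0, 0.857, 0.515, -0.0]
wrist_force: [0.4, -0.5, 0.3]
gripper_width: 0.0301
```

View pics/side3c.png

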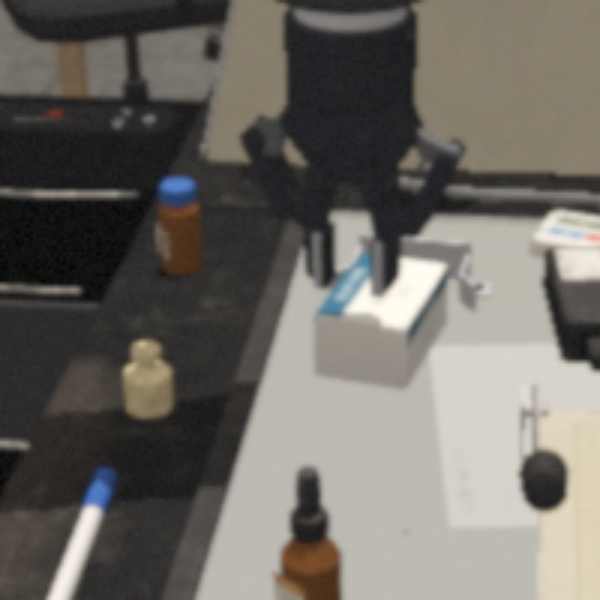

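The carton has fallen flat with its printed top up. I'll back off and measure its pose from the side depth.

```bash
python3 -m crank '[[[-0.0092,-0.0178,0.006,0,0,0,-0.3],[-0.0092,-0.0178,0.006,0,0,0,-0.3],[-0.0092,-0.0178,0.006,0,0,0,-0.3],[-0.0092,-0.0178,0,0,0,0,-0.3],[-0.0092,-0.0178,0,0,0,0,-0.3],[0,0,0,0,0,0,-0.3],[0,0,0,0,0,0,-0.3]]]'
cat > m.py <<'E'
from h import *
import sys
f=grab('side',sys.argv[1]);cv2.imwrite('pics/%sc.png'%sys.argv[1],cv2.resize(f['img'][120:320,200:400],None,fx=3,fy=3))
W=world(f); m=(abs(W[...,2]-.0535)<.005)&(W[...,0]>.5)&(W[...,0]<.7)&(W[...,1]>-.26)&(W[...,1]<-.03)
n,l,st,_=cv2.connectedComponentsWithStats(cv2.erode(m.astype(np.uint8),np.ones((3,3))))
k=1+st[1:,4].argmax(); m=cv2.dilate((l==k).astype(np.uint8),np.ones((3,3)))&m; P=W[m>0]
r=cv2.minAreaRect((P[:,:2]*1000).astype(np.float32)); b=cv2.boxPoints(r)
e=[b[1]-b[0],b[2]-b[1]]; e=max(e,key=lambda a:np.hypot(*a)); a=np.degrees(np.arctan2(e[1],e[0]))%180
hx=np.array([np.cos(np.radians(69.7)),np.sin(np.radians(69.7))]); hy=np.array([-hx[1],hx[0]])
mo=np.array([.614,-.0995]); c=np.array(r[0])/1000; o=mo+.047*hx
print(m.sum(),'size',np.round(r[1],1),'c',c.round(4),'yaw',round(a,1),'rel',round(a-69.7,1),'holder xy',((c-o)@hx).round(4),((c-o)@hy).round(4),'z',P[:,2].mean().round(4))
print(robot.observe()['ee_pos'].round(4))
E
python3 m.py side4
```

```text
time: 4.22
ee_pos: [0.5145, -0.3042, 0.1013]
eef_rot: [0.0, 0.858, 0.514, -0.0]
wrist_force: [-0.8, 0.5, -1.3]
gripper_width: 0.0301
595 size [99.8 55.1] c [ 0.5922 -0.1603] yaw 60.7 rel -9.0 holder xy -0.1116 -0.0007 z 0.0532
[ 0.5151 -0.303   0.1013]
```

View pics/side4c.png

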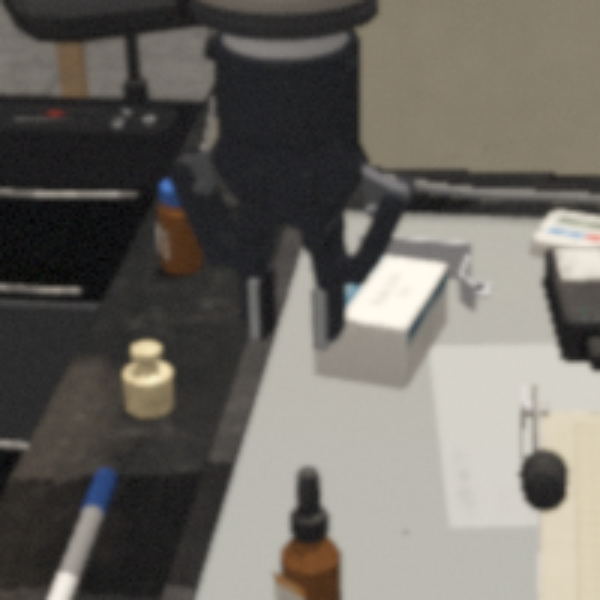

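```bash
python3 -m crank '[[[0.01,0.0115,0,0,0,1.95,-0.3],[0.01,0.0115,0,0,0,1.95,-0.3],[0.01,0.0115,0,0,0,1.95,-0.3],[0.01,0.0115,0,0,0,1.95,-0.3],[0,0,-0.02,0,0,0,-0.3],[0,0,-0.02,0,0,0,-0.3],[0,0,-0.02,0,0,0,-0.3],[0,0,-0.019,0,0,0,-0.3],[0,0,0,0,0,0,-0.3],[0,0,0,0,0,0,-0.3],[0,0,0,0,0,0,-0.3]]]'; python3 m.py side5
```

```text
time: 5.18
ee_pos: [0.5563, -0.2561, 0.0232]
eef_rot: [0.0, 0.819, 0.573, 0.0]
wrist_force: [0.9, 0.3, -0.4]
gripper_width: 0.0297
104 size [68.5 15.6] c [ 0.6084 -0.1714] yaw 79.5 rel 9.8 holder xy -0.1163 -0.0197 z 0.053
[ 0.5565 -0.2565  0.0236]
```

View pics/side5c.png

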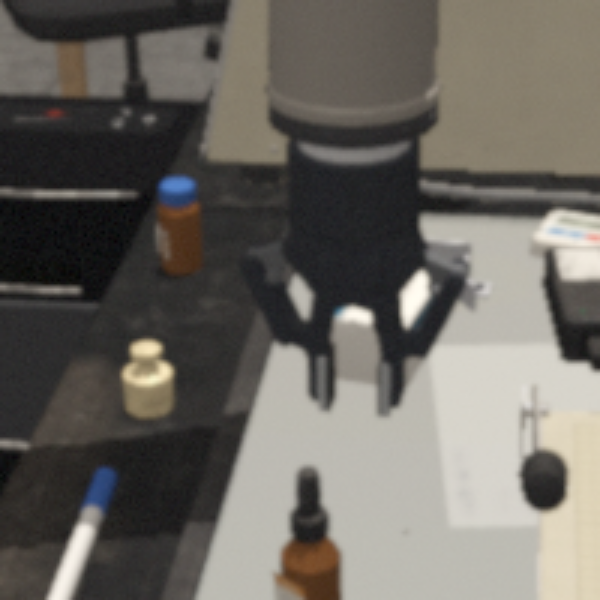

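The fingers are down behind the carton's rear end and centred on the holder axis. I'll push along that axis, stopping short of home to look.

```bash
python3 -m crank '[[[0.0021,0.0056,0,0,0,0,-0.3],[0.0021,0.0056,0,0,0,0,-0.3],[0.0021,0.0056,0,0,0,0,-0.3],[0.0021,0.0056,0,0,0,0,-0.3],[0.0021,0.0056,0,0,0,0,-0.3],[0.0021,0.0056,0,0,0,0,-0.3],[0.0021,0.0056,0,0,0,0,-0.3],[0.0021,0.0056,0,0,0,0,-0.3],[0.0021,0.0056,0,0,0,0,-0.3],[0.0021,0.0056,0,0,0,0,-0.3],[0,0,0,0,0,0,-0.3]]]'; python3 m.py side6; python3 - <<'E'
from h import *
f=grab('top','top6');cv2.imwrite('pics/top6c.png',cv2.resize(f['img'][150:330,150:370],None,fx=3,fy=3))
E
```

```text
time: 6.15
ee_pos: [0.5769, -0.1993, 0.0223]
eef_rot: [-0.0, 0.82, 0.573, 0.0]
wrist_force: [0.2, 0.5, 0.1]
gripper_width: 0.0301
229 size [72.2 27.1] c [ 0.5837 -0.1535] yaw 81.1 rel 11.4 holder xy -0.1082 0.0097 z 0.0531
[ 0.5766 -0.1999  0.0223]
```

View pics/side6c.png

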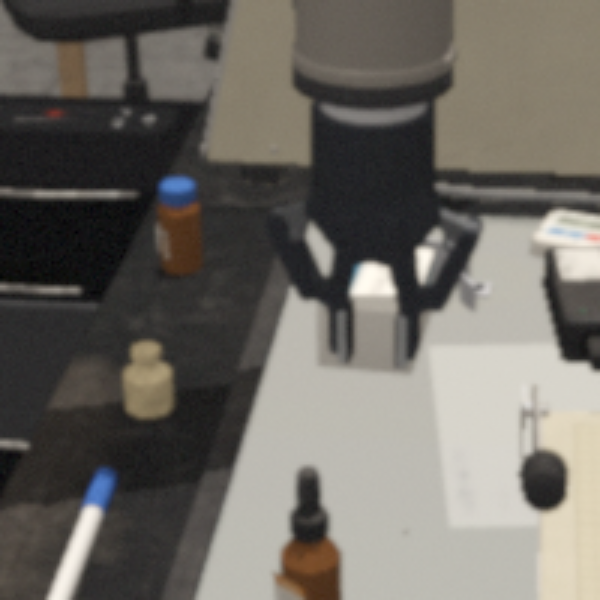

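View pics/top6c.png

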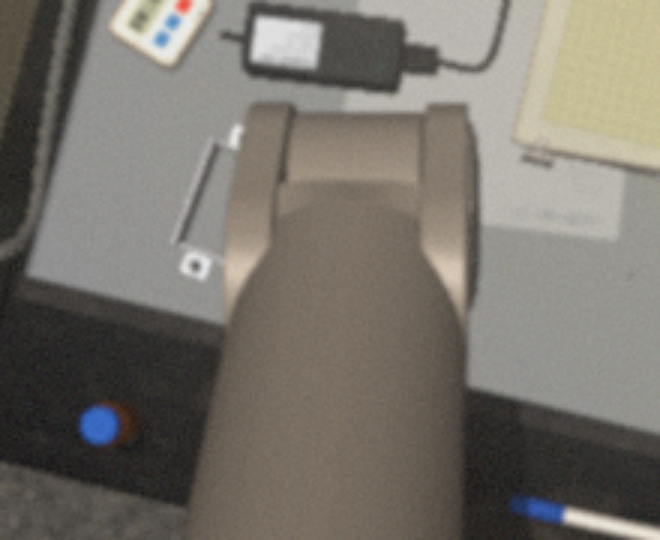

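```bash
python3 -m crank '[[[0.0014,0.0038,0,0,0,0,-0.3],[0.0014,0.0038,0,0,0,0,-0.3],[0.0014,0.0038,0,0,0,0,-0.3],[0.0014,0.0038,0,0,0,0,-0.3],[0.0014,0.0038,0,0,0,0,-0.3],[0.0014,0.0038,0,0,0,0,-0.3],[0.0014,0.0038,0,0,0,0,-0.3]]]'; python3 -m crank '[[[0,0,0,0,0,0,-0.3]]]'; python3 m.py side7
```

```text
time: 6.83
ee_pos: [0.5856, -0.1807, 0.023]
eef_rot: [0.003, 0.821, 0.57, -0.002]
wrist_force: [0.6, -1.3, 1.6]
gripper_width: 0.0301
time: 6.92
ee_pos: [0.5865, -0.1753, 0.0227]
eef_rot: [0.001, 0.82, 0.572, -0.0]
wrist_force: [-0.0, -1.8, 0.3]
gripper_width: 0.0301
214 size [72.5 27.5] c [ 0.5939 -0.1282] yaw 80.8 rel 11.1 holder xy -0.0809 0.0089 z 0.0534
[ 0.5865 -0.1745  0.0226]
```

View pics/side7c.png

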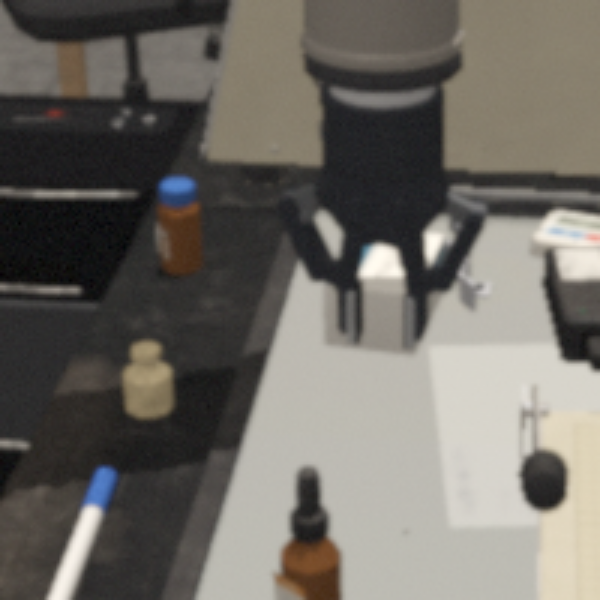

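```bash
python3 -m crank '[[[0.001,0.0028,0,0,0,0,-0.3],[0.001,0.0028,0,0,0,0,-0.3],[0.001,0.0028,0,0,0,0,-0.3],[0.001,0.0028,0,0,0,0,-0.3],[0.001,0.0028,0,0,0,0,-0.3],[0,0,0,0,0,0,-0.3]]]'; python3 m.py side8
```

```text
time: 7.47
ee_pos: [0.5915, -0.1598, 0.0224]
eef_rot: [0.0, 0.82, 0.573, 0.0]
wrist_force: [1.5, -2.1, 0.4]
gripper_width: 0.0299
211 size [78.1 27.5] c [ 0.5975 -0.1131] yaw 83.9 rel 14.2 holder xy -0.0655 0.0107 z 0.0534
[ 0.5913 -0.1597  0.0223]
```

View pics/side8c.png

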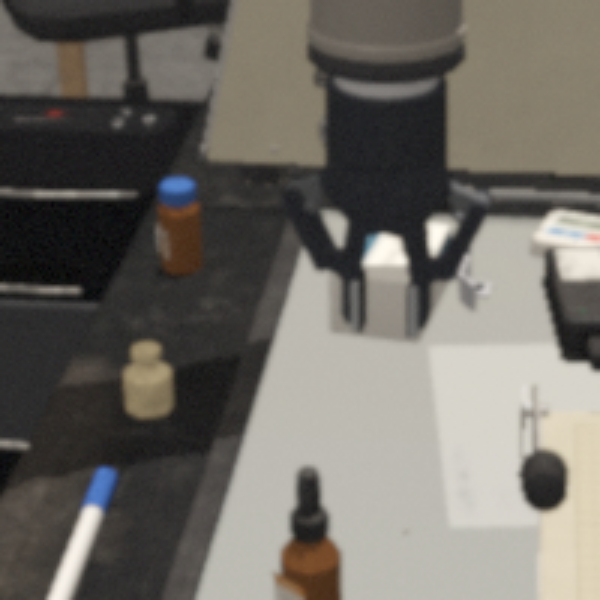

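```bash
python3 -m crank '[[[0.0007,0.0019,0,0,0,0,-0.3],[0,0,0,0,0,0,-0.3]]]';python3 -m crank '[[[0.0007,0.0019,0,0,0,0,-0.3],[0,0,0,0,0,0,-0.3]]]'; python3 -m crank '[[[0.0007,0.0019,0,0,0,0,-0.3],[0,0,0,0,0,0,-0.3]]]'
```

```text
time: 7.68
ee_pos: [0.592, -0.1593, 0.0224]
eef_rot: [0.001, 0.82, 0.572, -0.0]
wrist_force: [0.2, -10.3, 0.3]
gripper_width: 0.0296
time: 7.85
ee_pos: [0.593, -0.159, 0.0226]
eef_rot: [0.001, 0.821, 0.572, -0.0]
wrist_force: [2.9, -16.3, 0.2]
gripper_width: 0.0301
time: 8.02
ee_pos: [0.5939, -0.1587, 0.0229]
eef_rot: [0.002, 0.821, 0.571, -0.0]
wrist_force: [3.4, -24.1, 1.5]
gripper_width: 0.0297
```

The force rises while the tool stands still, so the carton is either home or jammed. I'll retract and look from above.

```bash
python3 -m crank '[[[-0.004,-0.011,0,0,0,0,-0.3],[-0.007,-0.019,0,0,0,0,-0.3],[-0.007,-0.019,0.02,0,0,0,-0.3],[-0.007,-0.019,0.03,0,0,0,-0.3],[-0.007,-0.019,0.03,0,0,0,-0.3],[-0.01,-0.03,0.03,0,0,0,-0.3],[-0.012,-0.033,0.03,0,0,0,-0.3],[-0.012,-0.033,0.02,0,0,0,-0.3],[-0.02,-0.035,0,0,0,0,-0.3],[-0.02,-0.035,0,0,0,0,-0.3],[-0.02,-0.035,0,0,0,0,-0.3],[0,0,0,0,0,0,-0.3]]]'; python3 m.py side9
cat > t.py <<'E'
from h import *
import sys
f=grab('top',sys.argv[1]);cv2.imwrite('pics/%sc.png'%sys.argv[1],cv2.resize(f['img'][170:290,170:330],None,fx=5,fy=5,interpolation=cv2.INTER_CUBIC))
W=world(f); m=(abs(W[...,2]-.0535)<.006)&(W[...,0]>.5)&(W[...,0]<.7)&(W[...,1]>-.2)&(W[...,1]<-.03)
n,l,st,_=cv2.connectedComponentsWithStats(m.astype(np.uint8)); k=1+st[1:,4].argmax(); P=W[l==k]
r=cv2.minAreaRect((P[:,:2]*1000).astype(np.float32)); b=cv2.boxPoints(r)
e=max([b[1]-b[0],b[2]-b[1]],key=lambda a:np.hypot(*a)); a=np.degrees(np.arctan2(e[1],e[0]))%180
hx=np.array([np.cos(np.radians(69.7)),np.sin(np.radians(69.7))]); hy=np.array([-hx[1],hx[0]])
o=np.array([.614,-.0995])+.047*hx
for c in (np.array(r[0])/1000,P[:,:2].mean(0)): print('holder xy',((c-o)@hx).round(4),((c-o)@hy).round(4))
print('size',np.round(r[1],1),'rel',round(a-69.7,1),'front ends',[((q/1000-o)@hx).round(4) for q in b])
E
python3 t.py top9
```

```text
time: 9.02
ee_pos: [0.463, -0.4451, 0.1776]
eef_rot: [0.0, 0.822, 0.569, -0.002]
wrist_force: [-1.7, -0.4, 0.3]
gripper_width: 0.0297
675 size [99.7 63.6] c [ 0.6055 -0.0994] yaw 66.9 rel -2.8 holder xy -0.0499 0.008 z 0.0532
[ 0.4656 -0.4415  0.1775]
holder xy -0.0497 0.006
holder xy -0.0504 0.0061
size [96.2 62.3] rel -3.2 front ends [np.float64(-0.096), np.float64(-0.0995), np.float64(-0.0034), np.float64(0.0)]
```

View pics/side9c.png

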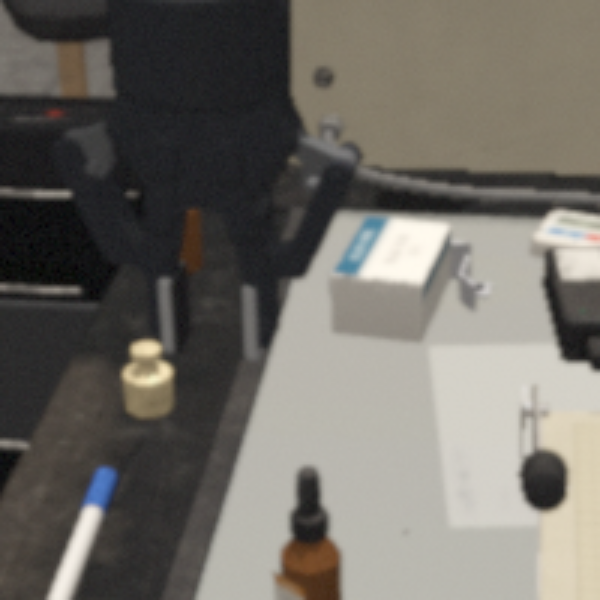

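View pics/top9c.png

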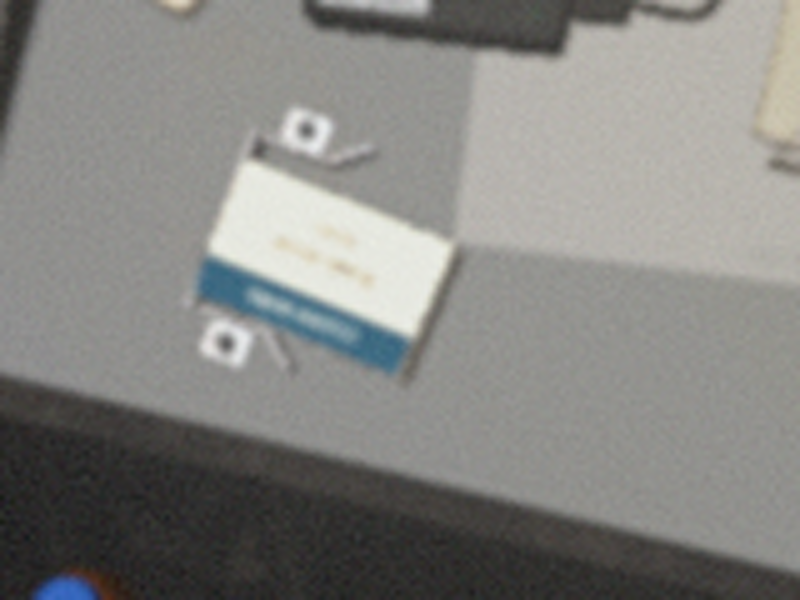

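The carton is flat in the holder, its front end at the back wall (top view, (225,218)): centre x about -50 mm, y about +6 mm, about 3° off square. The bystanders are where they were and the gripper is clear. Handing in.

```bash
python3 -c "
from workcell import robot
print(robot.observe()['time'],robot.observe()['wrist_force']); print(robot.sign_off())"
```

```text
9.1167 [1.01604639 0.52384646 0.03141184]
the job is handed in; nothing more can be done
None
```

I tipped the carton towards the holder with the two fingers set 30 mm apart, and it fell flat with its printed top up. I then pushed it along the mat into the holder until it stopped against the back wall, with wrist force rising to about 24 N. After that I backed the gripper away and handed in at 9.1 s.

Last checks against the limits:

| Check | Measured | Limit |
|---|---|---|
| Carton centre, holder x | -49.7 mm (top camera), -49.9 mm (side camera) | -56.5 to -40 mm |
| Carton centre, holder y | +6 mm (top), +8 mm (side) | ±12 mm |
| Out of square | about 3° | 8.6° |
| Height of its upper face | 53 mm, which means it lies flat on the mat | – |

- **Off centre:** the carton rests against the side wall nearest the robot, so it is off centre and slightly skewed, but inside the limits.
- **Disagreement:** the two cameras differ by 2 mm on holder y, which is within the calibration error. A few earlier side-camera readings taken while the gripper hid part of the carton gave wrong angles, so I ignored them.
- **Bystanders:** nothing touched them and I saw no movement in the pictures, but I did not re-measure each one.

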